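# Set out the tea corner

### The arm

A 7-joint arm with a two-finger parallel gripper is mounted at the origin on a cart in front of the work surface, level with it; the furniture and walls round the work are solid. World frame = base frame: x ahead of the robot, y to its left, z up, the work surface at z = 0. Lengths are in m, angles in rad, forces in N, time in s.
With the tool pointing down it reaches from about 0.35 to 0.9 m from the base axis. Payload 8.1 kg.
Tool frame: the origin (TCP) lies between the finger pads; the fingertips stand 22 mm ahead of it and the grasp point (between the pads) lies 3 mm ahead of it (arm.tip_reach is the distance from the TCP to the fingertips, in m); z points along the fingers, y is the line along which they close (so a half turn about z gives the same grasp; the last joint's range is limited). The gripper opens to 92 mm and grips with 3 to 60 N. Pads are 19 mm wide; open, the fingers measure 130 mm over their backs; the gripper's body (75 mm by 190 mm) begins 47 mm behind the grasp point.
Start: joints at [1.05, 0.434, 0.025, 1.573, -0.012, 1.134, -0.075], TCP at [0.254, -0.571, 0.249] pointing down, gripper open.
Joint ranges: [-2.62, 2.62], [-0.44, 2.09], [-1.27, 1.32], [0.08, 2.57], [-1.32, 4.46], [0.12, 2], [-2.74, 2.74]. Speed limits (rad/s): [2.22, 2.22, 3.01, 3.01, 3.14, 3.14, 3.14].

### API

Orientations are given as a rotation vector (axis times angle).
In Python, from cell import telemetry, vision, job, arm gives the robot as it stands. The module is installed in compiled form; this text tells all that it offers.
- The arm moves only by the shell command python3 -m creep 'ROWS' [FORCE]. ROWS is text: rows parted by semicolons, each of 7 numbers parted by spaces: the finger opening in cm, from 0 to 9.18, then the shift along the tool's x, y, z in cm, then the turn, a rotation vector about the tool's x, y, z in degrees. A call has 1 to 5 rows; each row is the pose to reach, as a shift and turn from the pose commanded when the call began, along the tool's axes at that moment; what a row does not reach only later rows make up. A row lasts 1/8 s, in which the tool goes at most 62.5 mm and 10.7 degrees, less where a joint would pass 70% of its speed; a pose out of reach is approached as far as the arm can. A call with a gripper value outside its range is refused whole. The fingers move at their own pace and stop on an object; FORCE is the grip in N (left out, the last holds). Time passes only in rows, so rows that repeat a pose let the fingers close. It gives the time, the measured TCP pose, the force, the opening and the grip force at its end, in the units of the state.
- telemetry.observe(): the state, without advancing time (a new reading comes with each control period).
- vision.get_image(name): name is "scene" or "top"; returns the picture (480x640x3 uint8, red, green, blue); there is no depth.
- vision.camera_info(name): a dict with "fov_y" (degrees; the focal length in pixels is half the picture's height over the tangent of half this angle, whatever the lens; pixels are square), "cx", "cy" (the principal point, pixels), "extrinsics" (4x4, takes a point from camera to world coordinates). Camera axes: x right, y down, z forward; pixel columns grow to the right and rows downward; lengths in m; the calibration is good to about 2 mm. A picture is of the moment at which its call begins. camera_info takes no time and is no camera call.
- job.sign_off(): hands the job in; it is judged then, once.
The state is a dict: "clock": time; "joints": joint angles; "dq": joint speeds; "joint_efforts": joint torques, N m; "position": TCP position; "ee_rot": TCP orientation; "force": force on the tool from outside, world axes, zero at the start; "ft_torque": the same for the moment, N m; "width": opening from 0.0 (shut) to 1.0 (fully open); "gripper_force": force on a finger pad.
Only numpy, scipy, OpenCV 4.12 (cv2) and the standard library are available. Lean on these libraries where they do the work, as an engineer would, in place of code of your own. Each camera call takes 0.05 s, during which the arm holds its last target. There are 200 camera calls.

### The job

Set out the tea corner: put the tea box, the yellow-lidded jar, the green-lidded spice jar and the yellow peeler each into the white ceramic tray or dish made for it: the box in the oblong tray, the larger jar in the larger round dish, the smaller jar in the smaller round dish, the peeler lengthwise along the middle of the narrow rest. Each must end centred and flat on the floor of its dish, the box and jars upright, all released; the second tea box and green-lidded jar, at the back right corner of the worktop, are spares and not meant.

Things in the scene. Friction and masses are not known exactly. Their poses are not given: they have to be found in the camera images.
- tea_box: loose printed cardboard box, oblong, 65 (x) x 142 (y) x 73 (z) mm, about 0.15 kg (a like box in the back right corner is not meant); grasp across its 65 mm width. Origin: centre of the underside, z up. Its long side lies within about 0.2 rad of world y at the start
- honey_jar: loose upright round glass jar with yellow contents and a yellow-brown screw lid (fixed to it), 94 mm high, body 60 mm and lid 64 mm across, about 0.43 kg. Origin: centre of the underside, z up.
- spice_jar: loose upright round small glass jar with a green lid (fixed to it), 106 mm high, body and lid 44 to 46 mm across, about 0.11 kg (a like jar at the back right corner, close to the wall, is not meant). Origin: centre of the underside, z up.
- peeler: loose vegetable peeler with a yellow handle and a short metal blade, lying flat, straight, 170 (x, blade towards +x) x 25 (y) x 18 (z) mm, about 0.08 kg; grasp across its 25 mm width at the middle. Origin: centre of the underside, z up. Its length lies within about 0.2 rad of world x at the start
- box_tray: fixed white ceramic oblong tray for the box: inside 81 (x) x 158 (y) mm, outside 91 x 168 mm; floor 4 mm and rim 10 mm above the worktop. Origin: centre of the underside, z up. Long side within about 0.2 rad of world y
- jar_dish: fixed white ceramic round dish, the larger of the two round ones, for the yellow-lidded jar: inside 76 mm across at the floor and 80 mm at the rim, outside 92 mm; floor 4 mm and rim 10 mm above the worktop. Origin: centre of the underside, z up.
- spice_dish: fixed white ceramic round dish, the smaller of the two round ones, for the green-lidded jar: inside 58 mm across at the floor and 62 mm at the rim, outside 74 mm; floor 4 mm and rim 10 mm above the worktop. Origin: centre of the underside, z up.
- peeler_rest: fixed white ceramic narrow rest for the peeler, outside 196 (x) x 54 (y) mm, inside 186 x 44 mm; floor 4 mm above the worktop, lips to 10 mm along both ends and along 50 mm of each side from the ends, the middle 96 mm of the long sides open, so that fingers can come down there. Origin: centre of the underside, z up. Long axis x, within about 0.2 rad of world x
Mind the look-alikes: they are no part of the job. Leave any blue or red look-alike of the honey_jar alone.

How it is judged:
At the end, for the whole second after the job is handed in: Each origin is within 12 mm horizontally of the centre of its own dish and less than 10 mm above its underside (on its floor), tilt below 0.12 rad, at rest; box long side within 0.17 rad of its tray and peeler within 0.17 rad of its rest, either way round (horizontal distance between tea_box and box_tray below 0.012 m and z of tea_box in the frame of box_tray between -0.002 and 0.01 m and angle between each of tea_box, honey_jar, spice_jar, peeler's own z axis and vertical below 0.12 rad and linear speed of each of tea_box, honey_jar, spice_jar, peeler below 0.02 m/s and angular speed of each of tea_box, honey_jar, spice_jar, peeler below 0.2 rad/s and angle between the y axis of tea_box and the y axis of box_tray, either way round below 0.17 rad and horizontal distance between honey_jar and jar_dish below 0.012 m and z of honey_jar in the frame of jar_dish between -0.002 and 0.01 m and horizontal distance between spice_jar and spice_dish below 0.012 m and z of spice_jar in the frame of spice_dish between -0.002 and 0.01 m and horizontal distance between peeler and peeler_rest below 0.012 m and z of peeler in the frame of peeler_rest between -0.002 and 0.01 m and angle between the x axis of peeler and the x axis of peeler_rest, either way round below 0.17 rad); the robot touches nothing.
It also fails if it takes over 109 s, if anything falls off the work surface, if the arm or the gripper's body presses on something with over 40 N, if the wrist force passes 120 N, or if a joint passes its speed limit or range.

## Working session

There is one attempt and no reset: what is moved stays moved. The work goes in short steps, Python scripts to look and compute and a shell command to move; the robot and the scene stay as the last step left them, time stands still between calls to the robot, and variables do not carry over. Pictures are saved under pics/ and viewed, at most 14 in all, crops included, and the job is handed in when it is done.

```bash
mkdir -p pics
python3 - <<'E'
from cell import telemetry, vision, job, arm
import cv2
for n in("scene","top"):
    im=vision.get_image(n); cv2.imwrite(f"pics/{n}0.png",im[:,:,::-1]); print(n,vision.camera_info(n))
s=telemetry.observe(); print(s)
E
```

```text
scene {'fov_y': 45.08543792930583, 'cx': 315.5678387180704, 'cy': 241.98021717310738, 'extrinsics': array([[-0.89335296, -0.34058133,  0.29312939,  0.08332333],
       [-0.44915642,  0.69622357, -0.55993862,  0.96612192],
       [-0.01337895, -0.63188377, -0.77494768,  1.31206082],
       [ 0.        ,  0.        ,  0.        ,  1.        ]])}
top {'fov_y': 55.21962316726503, 'cx': 327.9126668450196, 'cy': 233.70134466338124, 'extrinsics': array([[ 0.01875458, -0.99534714,  0.094511  ,  0.43600355],
       [-0.99909869, -0.02225727, -0.03614432,  0.06575126],
       [ 0.0380797 , -0.09374794, -0.99486746,  1.03961541],
       [ 0.        ,  0.        ,  0.        ,  1.        ]])}
{'clock': 0.1, 'joints': array([ 1.05043443,  0.43514199,  0.02495757,  1.57401192, -0.01158794,
        1.13402273, -0.07508916]), 'dq': array([ 0.00112109, -0.00079857, -0.00186786, -0.00390744,  0.00017018,
        0.00054987, -0.00088819]), 'joint_efforts': array([ 4.65941703e-03, -6.69122887e+01,  9.88760255e-01, -3.15145290e+01,
       -6.04965189e-02,  3.73733731e-02,  4.96933967e-05]), 'position': array([ 0.25335194, -0.57086584,  0.24802804]), 'ee_rot': array([-3.07197426e+00, -6.51112508e-01,  6.73250174e-04]), 'force': array([-0.17723494,  0.77005006, -0.20634985]), 'ft_torque': array([ 0.05492501, -0.03681432,  0.02968978]), 'gripper_force': 0.0, 'width': 1.0032554010776156}
```

View pics/top0.png

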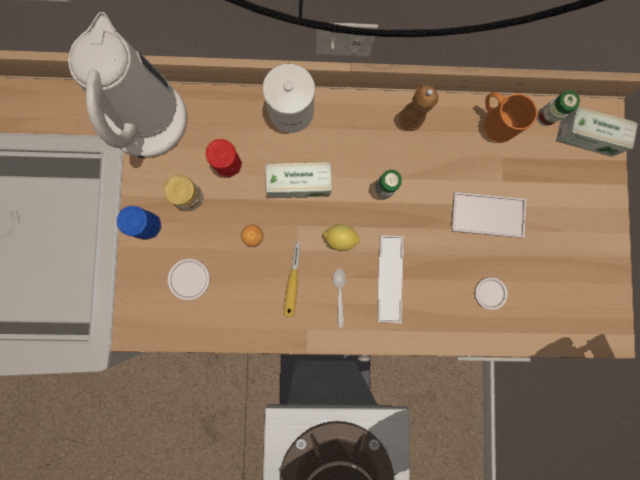

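View pics/scene0.png

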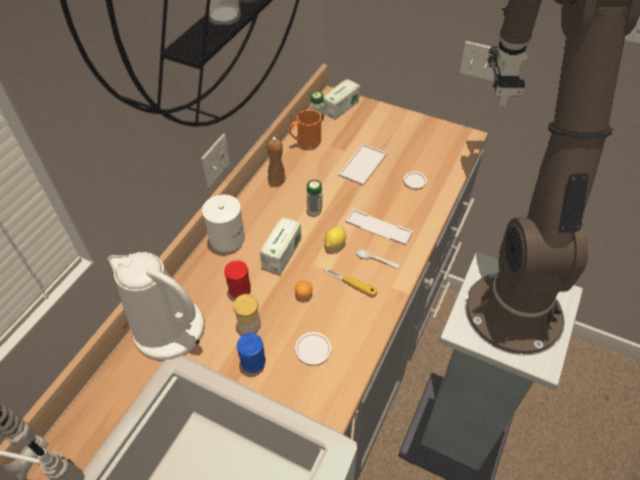

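The top picture (image right is −y, image up is +x) shows these candidates:
- **Tea box:** (298,180) is meant. (597,132) sits in the back right corner, so it is the spare.
- **Green-lidded jar:** (389,182) is meant. (565,102) is by the wall, so it is the spare.
- **Honey jar:** yellow at (181,192) is meant. Red at (223,157) and blue at (138,222) are look-alikes.
- **Peeler:** (293,280), yellow handle. The spoon at (340,295) is not it.
- **Dishes:** box tray (489,215), jar dish (189,280), spice dish (491,293), peeler rest (390,279).

I'll confirm these in one enlarged crop.

```bash
cat > h.py <<'E'
import numpy as np, cv2
from cell import telemetry, vision, arm
from scipy.spatial.transform import Rotation as R
def cam(n):
    c=vision.camera_info(n); f=240/np.tan(np.radians(c['fov_y']/2)); return f,c['cx'],c['cy'],np.array(c['extrinsics'])
def world(n,uv,z):
    f,cx,cy,E=cam(n); uv=np.atleast_2d(np.asarray(uv,float))
    d=np.c_[(uv[:,0]-cx)/f,(uv[:,1]-cy)/f,np.ones(len(uv))]@E[:3,:3].T
    return (E[:3,3]+d*((z-E[2,3])/d[:,2])[:,None])[:,:2]
def pix(n,P):
    f,cx,cy,E=cam(n); q=(np.atleast_2d(P)-E[:3,3])@E[:3,:3]
    return np.c_[cx+f*q[:,0]/q[:,2],cy+f*q[:,1]/q[:,2]]
E
python3 - <<'E'
import cv2
im=cv2.imread("pics/top0.png")[130:330,115:425]
cv2.imwrite("pics/crop1.png",cv2.resize(im,None,fx=2.5,fy=2.5,interpolation=cv2.INTER_CUBIC))
im=cv2.imread("pics/top0.png")[80:330,370:640]
cv2.imwrite("pics/crop2.png",cv2.resize(im,None,fx=2.4,fy=2.4,interpolation=cv2.INTER_CUBIC))
E
```

```text
(no output)
```

View pics/crop1.png

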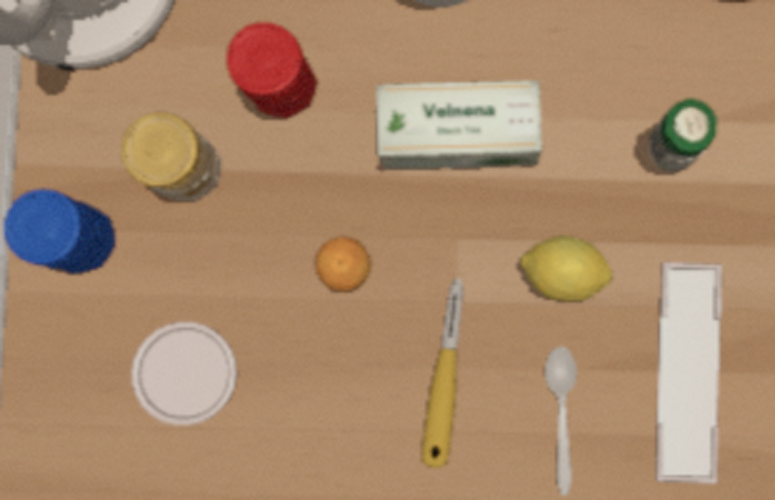

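View pics/crop2.png

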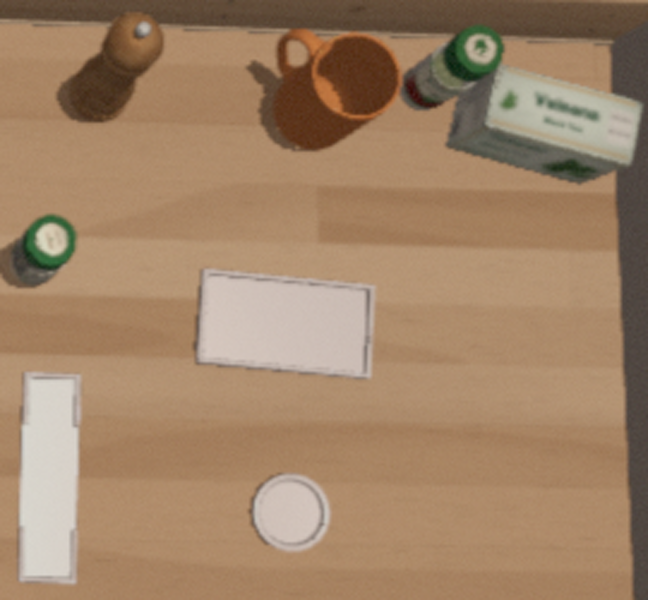

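The crops confirm the picks. Crop 1 shows the yellow-lidded jar (lid at ~(179,190)), the tea box (~(298,178)), the green-lidded jar (lid at (390,181)), the peeler and the jar dish. Crop 2 shows the spares in the corner, the box tray, the spice dish and the rest. Next I measure.

```bash
cat > seg.py <<'E'
from h import *
def blob(im,roi,lo,hi,close=3):
    x0,y0,x1,y1=roi; m=np.zeros(im.shape[:2],np.uint8)
    m[y0:y1,x0:x1]=cv2.inRange(cv2.cvtColor(im,cv2.COLOR_BGR2HSV),np.array(lo),np.array(hi))[y0:y1,x0:x1]
    m=cv2.morphologyEx(m,cv2.MORPH_CLOSE,np.ones((close,close)))
    cs,_=cv2.findContours(m,cv2.RETR_EXTERNAL,cv2.CHAIN_APPROX_NONE)
    return max(cs,key=cv2.contourArea)[:,0,:].astype(float)
def circ(n,c,z):
    W=world(n,c,z).astype(np.float32)*1000; e=cv2.fitEllipse(W); return np.round(e[0],1),np.round(e[1],1)
def rect(n,c,z):
    W=world(n,c,z).astype(np.float32)*1000; (x,y),(w,h),a=cv2.minAreaRect(W)
    if w<h: w,h,a=h,w,a+90
    a=(a+90)%180-90
    return np.round((x,y),1),round(w,1),round(h,1),'long axis deg from x',round(a,1)
E
python3 - <<'E'
from seg import *
t=cv2.imread("pics/top0.png"); s=cv2.imread("pics/scene0.png")
hsv=cv2.cvtColor(t,cv2.COLOR_BGR2HSV)
for p in [(181,190),(189,195),(385,175),(291,295),(297,255),(270,170),(298,180),(298,193),(489,215),(454,215),(189,280),(170,280),(390,279),(260,190),(460,260)]: print(p,hsv[p[1],p[0]])
W=[0,0,135];X=[179,75,255]
print('tray',rect('top',blob(t,(440,180,540,250),W,X),.01))
print('rest',rect('top',blob(t,(370,225,412,332),W,X),.01))
print('jdish',circ('top',blob(t,(160,250,220,310),W,X),.01))
print('sdish',circ('top',blob(t,(465,270,520,315),W,X),.01))
print('box',rect('top',blob(t,(255,155,340,205),W,X),.073))
print('slid',circ('top',blob(t,(365,160,410,210),[40,60,20],[90,255,255],5),.104))
print('hlid',circ('top',blob(t,(160,170,215,215),[20,100,120],[32,255,255]),.094))
print('peelerhandle',rect('top',blob(t,(275,235,310,325),[21,150,90],[32,255,255]),.012))
E
```

```text
(181, 190) [ 21 130 194]
(189, 195) [ 20 115 184]
(385, 175) [ 56  88 110]
(291, 295) [ 21 156 190]
(297, 255) [ 14  27 161]
(270, 170) [ 32  22 205]
(298, 180) [ 32  19 210]
(298, 193) [ 25  28 100]
(489, 215) [ 11  27 208]
(454, 215) [ 10  27 195]
(189, 280) [ 12  28 203]
(170, 280) [ 12  28 179]
(390, 279) [ 17  17 216]
(260, 190) [ 15  96 175]
(460, 260) [ 14 108 165]
tray (array([ 586.7, -340.5]), 170.9, 93.1, 'long axis deg from x', 86.0)
rest (array([ 436.2, -113.1]), 197.2, 56.9, 'long axis deg from x', -0.9)
jdish (array([426.6, 335.5]), array([89.8, 91.5]))
sdish (array([ 407.5, -343.1]), array([72.5, 73.1]))
box (array([648.3,  96.4]), 141.4, 64.0, 'long axis deg from x', -86.7)
slid (array([638.7, -95.4]), array([41.8, 47.2]))
hlid (array([610.6, 341.3]), array([57.6, 59.4]))
peelerhandle (array([400. , 107.5]), 101.4, 21.2, 'long axis deg from x', -6.6)
```

Run:
```python
from seg import *
t=cv2.imread("pics/top0.png"); s=cv2.imread("pics/scene0.png")
W=[0,0,135];X=[179,75,255]
print('hlid',circ('top',blob(t,(160,170,215,215),[17,118,100],[34,255,255]),.094))
# peeler tail & tip
c=blob(t,(275,235,310,325),[19,140,70],[34,255,255]);Wd=world('top',c,.009)*1000
u=np.array([np.cos(np.radians(-6.6)),np.sin(np.radians(-6.6))]);print('tail s',(Wd@u).min(),'handle max',(Wd@u).max(),'lat',(Wd@[-u[1],u[0]]).min(),(Wd@[-u[1],u[0]]).max())
b=blob(t,(285,235,310,275),[0,0,100],[179,70,255]);B=world('top',b,.009)*1000
print('blade s',(B@u).min(),(B@u).max(),'lat',(B@[-u[1],u[0]]).min(),(B@[-u[1],u[0]]).max())
# scene
print('S tray',rect('scene',blob(s,(325,135,395,190),W,X),.01))
print('S rest',rect('scene',blob(s,(335,205,420,245),W,X),.01))
print('S jdish',circ('scene',blob(s,(285,325,340,370),W,X),.01))
print('S sdish',circ('scene',blob(s,(395,165,435,195),W,X),.01))
print('S slid',circ('scene',blob(s,(300,172,330,200),[40,60,20],[90,255,255],5),.1))
print('S hlid',circ('scene',blob(s,(228,290,265,335),[17,118,100],[34,255,255]),.09))
# project hypothesised
for n,i in (('top',t.copy()),('scene',s.copy())):
    a=np.linspace(0,2*np.pi,60)
    def cc(x,y,z,r,col):
        for p in pix(n,np.c_[x+r*np.cos(a),y+r*np.sin(a),0*a+z]): cv2.circle(i,(int(round(p[0])),int(round(p[1]))),0,col,-1)
    cc(.6106,.3413,.094,.032,(0,0,255));cc(.6106,.3413,0,.03,(255,0,0))
    cc(.6387,-.0954,.106,.023,(0,0,255));cc(.6387,-.0954,0,.022,(255,0,0))
    cc(.4266,.3355,.01,.046,(0,0,255)); cc(.4075,-.3431,.01,.037,(0,0,255))
    def rr(x,y,z,l,w,ang,col):
        c,q=np.cos(np.radians(ang)),np.sin(np.radians(ang))
        P=[(x+c*A*l/2-q*B*w/2,y+q*A*l/2+c*B*w/2,z) for A,B in((1,1),(1,-1),(-1,-1),(-1,1))]
        cv2.polylines(i,[np.int32(np.round(pix(n,P)))],True,col,1)
    rr(.6483,.0964,.073,.142,.065,-86.7,(0,0,255));rr(.6483,.0964,0,.142,.065,-86.7,(255,0,0))
    rr(.5867,-.3405,.01,.168,.091,86,(0,0,255)); rr(.4362,-.1131,.01,.196,.054,-.9,(0,0,255))
    if n=='scene': cv2.imwrite('pics/ov_s.png',cv2.resize(i[70:400,200:450],None,fx=2.4,fy=1.8,interpolation=cv2.INTER_NEAREST))
```

```text
hlid (array([609.9, 340.6]), array([61.5, 64.4]))
tail s 333.4395846431302 handle max 436.57943496104554 lat 141.31131263142657 164.78067670262655
blade s 439.7954699541964 501.55336247126877 lat 146.75050493763038 161.2850929054255
S tray (array([ 587.2, -339.2]), 173.9, 94.0, 'long axis deg from x', 85.9)
S rest (array([ 436.9, -111.2]), 196.4, 60.4, 'long axis deg from x', -1.5)
S jdish (array([427.3, 336.6]), array([89. , 91.7]))
S sdish (array([ 407.6, -340.8]), array([70.3, 74.5]))
S slid (array([639.9, -93.4]), array([36.4, 62.7]))
S hlid (array([608.4, 348.4]), array([61.3, 84.9]))
```

View pics/ov_s.png

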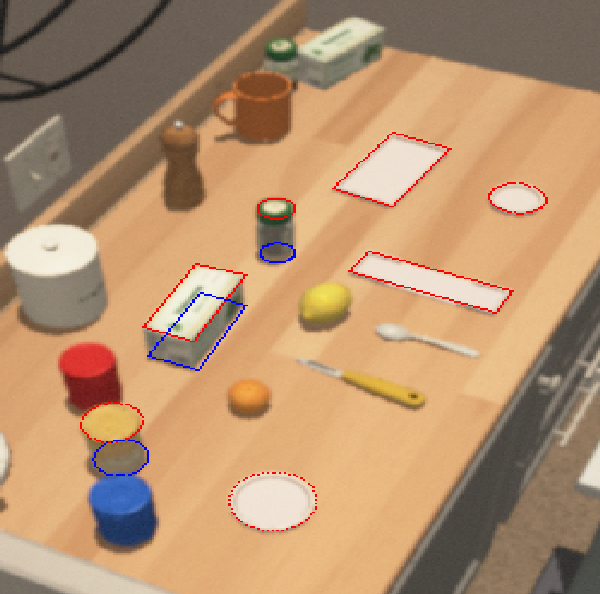

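The overlay in the scene view agrees with the second camera: the box, jar, dish and tray outlines all fall on the objects. Next I compute where the neighbours are, and write a helper that gives the rows for a target pose.

```bash
cat > go.py <<'E'
# go.py x y z(mm, TCP) yaw(deg of tool y in world, mod 180): shift cm & turn deg in tool axes
import sys; from h import *
s=telemetry.observe(); x,y,z,a=map(float,sys.argv[1:5]); p=s['position']; r=R.from_rotvec(s['ee_rot'])
best=None
for k in (0,180):
    t=np.radians(a+k); Y=np.array([np.cos(t),np.sin(t),0]); Z=np.array([0,0,-1.]); X=np.cross(Y,Z)
    v=(r.inv()*R.from_matrix(np.c_[X,Y,Z])).as_rotvec(degrees=True)
    if best is None or np.linalg.norm(v)<np.linalg.norm(best): best=v
print('t',round(s['clock'],2),'pos',np.round(p*1000,1),'yaw y',round(np.degrees(np.arctan2(*r.as_matrix()[[1,0],1])),1),'w',round(s['width']*9.18,2),'gf',round(s['gripper_force'],1),'F',np.round(s['force'],1),'j',np.round(s['joints'],2))
print('shift cm',np.round(r.inv().apply(np.array([x,y,z])/1000-p)*100,2),'turn',np.round(best,1))
E
python3 - <<'E'
from seg import *
for n,u,z in [('red lid',(222,153),.094),('blue lid',(133,221),.094),('kettle base',(150,118),0.01),('kettle base edge',(165,155),0.01),('mug base',(503,130),0.01),('mug rim',(514,113),.095),('mill base',(410,122),0),('canister base',(292,118),0.),('canister near edge',(292,132),0.),('lemon',(341,238),.03),('orange',(252,236),.02),('spare jar base',(550,118),0),('wall',(350,82),0.02)]: print(n,np.round(world('top',u,z)[0]*1000))
for n in [(.254,-.571)]: pass
E
python3 go.py 638.9 -94.8 250 90
```

```text
red lid [690. 256.]
blue lid [543. 430.]
kettle base [789. 438.]
kettle base edge [704. 400.]
mug base [ 787. -377.]
mug rim [ 796. -365.]
mill base [ 802. -160.]
canister base [803. 117.]
canister near edge [770. 116.]
lemon [523.  -0.]
orange [524. 197.]
spare jar base [ 823. -495.]
wall [886. -16.]
t 0.1 pos [ 253.4 -570.9  248. ] yaw y -66.1 w 9.21 gf 0.0 F [-0.2  0.8 -0.2] j [ 1.05  0.44  0.02  1.57 -0.01  1.13 -0.08]
shift cm [ 54.55 -27.87  -0.16] turn [-0.1  0.  23.9]
```

Red (690,256) and blue (543,430) flank the honey jar on a diagonal, so I'll close at about 72° there. First the spice jar, closing along y.

```bash
python3 -m creep '9.18 5.5 -2.8 0 0 0 0;9.18 11 -5.6 0 0 0 0;9.18 16.4 -8.4 0 0 0 0;9.18 21.8 -11.2 0 0 0 0;9.18 27.3 -13.9 0 0 0 0'; python3 -m creep '9.18 5.5 -2.8 0 0 0 5;9.18 11 -5.6 0 0 0 10;9.18 16.4 -8.4 0 0 0 15;9.18 21.8 -11.2 0 0 0 20;9.18 27.3 -13.9 0 0 0 23.9'; python3 go.py 638.9 -94.8 150 90
```

```text
clock: 0.72
position: [0.4475, -0.3318, 0.2486]
ee_rot: [-3.073, -0.651, 0.0]
force: [-0.2, -0.9, 0.2]
width: 1.0
gripper_force: 0.0
clock: 1.35
position: [0.6407, -0.0941, 0.2485]
ee_rot: [3.141, -0.003, -0.001]
force: [1.0, -0.5, -0.2]
width: 0.999
gripper_force: 0.0
t 1.35 pos [640.7 -94.1 248.5] yaw y -90.1 w 9.17 gf 0.0 F [ 1.  -0.5 -0.2] j [ 0.11  0.48 -0.07  1.51  0.04  1.16 -1.54]
shift cm [-0.17  0.07  9.85] turn [ 0.   0.  -0.1]
```

```bash
python3 -m creep '9.18 -0.2 0.1 4 0 0 0;9.18 -0.2 0.1 8 0 0 0;9.18 -0.2 0.1 12 0 0 0;9.18 -0.2 0.1 15 0 0 0;9.18 -0.2 0.1 17.6 0 0 0'; python3 -m creep '3 0 0 0 0 0 0;3 0 0 0 0 0 0;3 0 0 0 0 0 0;3 0 0 0 0 0 0;3 0 0 0 0 0 0' 15;  python3 go.py 638.9 -94.8 72 90
```

```text
clock: 1.98
position: [0.6371, -0.0966, 0.0709]
ee_rot: [-3.141, -0.001, 0.003]
force: [0.4, -0.1, -0.4]
width: 0.998
gripper_force: 0.0
clock: 2.6
position: [0.6381, -0.0967, 0.0733]
ee_rot: [3.141, 0.001, 0.001]
force: [-0.7, -1.9, 1.6]
width: 0.5
gripper_force: 1.0
t 2.6 pos [638.1 -96.7  73.3] yaw y -90.0 w 4.59 gf 1.0 F [-0.7 -1.9  1.6] j [ 0.12  0.65 -0.07  1.69  0.06  0.81 -1.55]
shift cm [ 0.08 -0.19  0.13] turn [ 0. -0.  0.]
```

```bash
python3 -m creep '3 0 0 0 0 0 0;3 0 0 0 0 0 0;3 0 0 -1 0 0 0;3 0 0 -4 0 0 0;3 0 0 -8 0 0 0' 15; python3 -m creep '3 -4 4.2 0 0 0 0;3 -8 8.5 0 0 0 0;3 -12 12.8 0 0 0 0;3 -16 17 0 0 0 0;3 -19.5 21 0 0 0 0';  python3 go.py 407.5 -342.2 95 90
```

```text
clock: 3.22
position: [0.6369, -0.0965, 0.1528]
ee_rot: [-3.141, -0.001, 0.004]
force: [1.3, 0.7, -0.8]
width: 0.497
gripper_force: 15.0
clock: 3.85
position: [0.4412, -0.308, 0.1531]
ee_rot: [3.141, 0.0, -0.0]
force: [0.4, 0.1, -1.5]
width: 0.498
gripper_force: 15.0
t 3.85 pos [ 441.2 -308.   153.1] yaw y -90.0 w 4.57 gf 15.0 F [ 0.4  0.1 -1.5] j [ 0.55  0.4  -0.05  1.9   0.03  0.85 -1.09]
shift cm [-3.37  3.42  5.82] turn [0. 0. 0.]
```

```bash
python3 -m creep '3 -1.7 1.7 0 0 0 0;3 -3.4 3.4 0 0 0 0;3 -3.4 3.4 3 0 0 0;3 -3.4 3.4 5.8 0 0 0;3 -3.4 3.4 5.8 0 0 0';  python3 go.py 407.5 -342.2 78.5 90
```

```text
clock: 4.47
position: [0.4077, -0.3399, 0.0934]
ee_rot: [-3.139, -0.001, 0.005]
force: [0.6, -0.3, -1.7]
width: 0.498
gripper_force: 15.0
t 4.47 pos [ 407.7 -339.9   93.4] yaw y -90.0 w 4.57 gf 15.0 F [ 0.6 -0.3 -1.7] j [ 0.63  0.47 -0.04  1.97  0.03  0.71 -1.01]
shift cm [-0.02  0.24  1.49] turn [-0.1  0.2  0. ]
```

```bash
python3 -m creep '3 0 0.1 0.8 0 0 0;3 0 0.1 1.2 0 0 0;3 0 0.1 1.4 0 0 0;3 0 0.1 1.5 0 0 0;3 0 0.1 1.5 0 0 0';  python3 go.py 407.5 -342.2 78.5 90
```

```text
clock: 5.1
position: [0.409, -0.3418, 0.0799]
ee_rot: [3.141, 0.001, 0.0]
force: [-0.5, 0.6, -0.8]
width: 0.498
gripper_force: 15.0
t 5.1 pos [ 409.  -341.8   79.9] yaw y -90.0 w 4.57 gf 15.0 F [-0.5  0.6 -0.8] j [ 0.63  0.49 -0.04  1.97  0.03  0.67 -1.01]
shift cm [-0.15  0.04  0.14] turn [ 0. -0.  0.]
```

```bash
python3 -m creep '3 -0.1 0 0.1 0 0 0;3 -0.1 0 0.2 0 0 0;3 -0.1 0 0.2 0 0 0;6 -0.1 0 0.2 0 0 0;9.18 -0.1 0 0.2 0 0 0';python3 -m creep '9.18 0 0 0 0 0 0;9.18 0 0 0 0 0 0;9.18 0 0 -4 0 0 0;9.18 0 0 -10 0 0 0;9.18 0 0 -16 0 0 0'; python3 go.py 648.3 96.4 200 3.3
```

```text
clock: 5.72
position: [0.4082, -0.3419, 0.0779]
ee_rot: [3.141, 0.001, 0.0]
force: [-0.9, -0.3, 0.2]
width: 0.664
gripper_force: 0.0
clock: 6.35
position: [0.4077, -0.3416, 0.2394]
ee_rot: [-3.141, -0.001, 0.001]
force: [0.7, -1.3, -0.3]
width: 1.002
gripper_force: 0.0
t 6.35 pos [ 407.7 -341.6  239.4] yaw y -90.0 w 9.2 gf 0.0 F [ 0.7 -1.3 -0.3] j [ 0.63  0.3  -0.04  1.81  0.01  1.04 -0.99]
shift cm [ 24.09 -43.78   3.94] turn [ 0.   0.  86.7]
```

```bash
python3 -m creep '9.18 2.5 -4.4 0.5 0 0 -10;9.18 5 -8.8 1 0 0 -20;9.18 7.5 -13.2 1.5 0 0 -30;9.18 10 -17.6 2 0 0 -40;9.18 12.5 -22 2 0 0 -50'; python3 go.py 648.3 96.4 200 3.3
```

```text
clock: 6.98
position: [0.5332, -0.1203, 0.2175]
ee_rot: [-2.843, -1.336, 0.001]
force: [0.7, 0.2, -0.3]
width: 0.999
gripper_force: 0.0
t 6.97 pos [ 533.2 -120.3  217.5] yaw y -39.7 w 9.17 gf 0.0 F [ 0.7  0.2 -0.3] j [ 0.36  0.36 -0.31  1.79  0.13  1.01 -0.69]
shift cm [24.03 -4.97  1.74] turn [ -0.   0. -43.]
```

```bash
python3 -m creep '9.18 4.8 -1 0 0 0 -9;9.18 9.6 -2 0 0 0 -18;9.18 14.4 -3 0 0 0 -27;9.18 19.2 -4 1 0 0 -36;9.18 24 -5 1.7 0 0 -43'; python3 go.py 648.3 96.4 52 3.3
```

```text
clock: 7.6
position: [0.6493, 0.0954, 0.2003]
ee_rot: [2.157, 2.284, -0.001]
force: [0.1, -1.2, -0.3]
width: 1.0
gripper_force: 0.0
t 7.6 pos [649.3  95.4 200.3] yaw y 3.3 w 9.18 gf 0.0 F [ 0.1 -1.2 -0.3] j [ 0.08  0.58 -0.49  1.52  0.29  1.12 -0.41]
shift cm [ 0.11 -0.09 14.83] turn [-0.  0. -0.]
```

```bash
python3 -m creep '9.18 0.1 0 4 0 0 0;9.18 0.1 0 8 0 0 0;9.18 0.1 0 11 0 0 0;9.18 0.1 0 14 0 0 0;9.18 0.1 0 14.8 0 0 0'; python3 -m creep '5 0 0 0 0 0 0;5 0 0 0 0 0 0;5 0 0 0 0 0 0;5 0 0 0 0 0 0;5 0 0 0 0 0 0' 15; python3 -m creep '5 0 0 -0.5 0 0 0;5 0 0 -2 0 0 0;5 0 0 -5 0 0 0;5 0 0 -9 0 0 0;5 0 0 -13 0 0 0' 15; python3 go.py 586.8 -340 100 -4
```

```text
clock: 8.22
position: [0.6473, 0.0948, 0.0507]
ee_rot: [-2.161, -2.278, 0.005]
force: [0.1, -0.6, -0.1]
width: 0.999
gripper_force: 0.0
clock: 8.85
position: [0.6493, 0.0955, 0.0539]
ee_rot: [2.161, 2.279, 0.002]
force: [-0.0, -0.4, 6.9]
width: 0.705
gripper_force: 15.0
clock: 9.48
position: [0.6484, 0.0954, 0.1848]
ee_rot: [-2.162, -2.28, -0.0]
force: [-0.0, 0.1, -1.7]
width: 0.709
gripper_force: 15.0
t 9.47 pos [648.4  95.4 184.8] yaw y 3.0 w 6.51 gf 15.0 F [-0.   0.1 -1.7] j [ 0.08  0.59 -0.49  1.54  0.3   1.09 -0.42]
shift cm [-43.15  -8.47   8.47] turn [ 0. -0.  7.]
```

```bash
python3 -m creep '5 -3 -0.6 0 0 0 0;5 -8 -1.6 0 0 0 0;5 -13 -2.6 0 0 0 0;5 -18 -3.6 0 0 0 0;5 -23 -4.5 0 0 0 0'; python3 -m creep '5 -5 -1 0 0 0 2;5 -10 -2 0 0 0 4;5 -15 -3 2 0 0 6;5 -19 -3.7 4 0 0 7;5 -20.1 -4 6 0 0 7'; python3 go.py 586.8 -341 70 -4
```

```text
clock: 10.1
position: [0.6155, -0.1383, 0.1838]
ee_rot: [2.161, 2.279, 0.001]
force: [0.6, -0.7, -0.9]
width: 0.707
gripper_force: 15.0
clock: 10.72
position: [0.5852, -0.3438, 0.1226]
ee_rot: [2.301, 2.137, -0.002]
force: [-0.1, 0.4, -1.6]
width: 0.709
gripper_force: 15.0
t 10.72 pos [ 585.2 -343.8  122.6] yaw y -4.2 w 6.51 gf 15.0 F [-0.1  0.4 -1.6] j [ 0.7   0.67 -0.4   1.54  0.29  0.99  0.14]
shift cm [0.3  0.14 5.26] turn [-0.   0.1 -0.2]
```

```bash
python3 -m creep '5 0.2 0.1 2.5 0 0 0;5 0.2 0.1 4.5 0 0 0;5 0.2 0.1 5.2 0 0 0;5 0.2 0.1 5.2 0 0 0;5 0.2 0.1 5.2 0 0 0'; python3 go.py 586.8 -341 57.5 -4
```

```text
clock: 11.35
position: [0.5884, -0.3376, 0.0718]
ee_rot: [2.296, 2.143, 0.001]
force: [0.3, 0.6, -2.2]
width: 0.708
gripper_force: 15.0
t 11.35 pos [ 588.4 -337.6   71.8] yaw y -3.9 w 6.5 gf 15.0 F [ 0.3  0.6 -2.2] j [ 0.68  0.72 -0.38  1.58  0.32  0.9   0.12]
shift cm [-0.35 -0.14  1.43] turn [0.1 0.  0.1]
```

```bash
python3 -m creep '5 -0.1 -0.1 0.7 0 0 0;5 -0.1 -0.1 1.1 0 0 0;5 -0.1 -0.1 1.3 0 0 0;5 -0.1 -0.1 1.4 0 0 0;5 -0.1 -0.1 1.4 0 0 0'; python3 go.py 586.8 -341 57.5 -4
```

```text
clock: 11.98
position: [0.5862, -0.3386, 0.0578]
ee_rot: [-2.297, -2.143, 0.001]
force: [-5.4, 1.5, 9.9]
width: 0.712
gripper_force: 15.0
t 11.97 pos [ 586.2 -338.6   57.8] yaw y -4.0 w 6.54 gf 15.0 F [-5.4  1.5  9.9] j [ 0.68  0.74 -0.38  1.59  0.33  0.88  0.11]
shift cm [-0.23  0.08  0.03] turn [-0.  0.  0.]
```

```bash
python3 -m creep '5 -0.1 0 0 0 0 0;7.5 -0.1 0 0 0 0 0;9.18 -0.1 0 0 0 0 0;9.18 -0.1 0 0 0 0 0;9.18 -0.1 0 0 0 0 0';python3 -m creep '9.18 0 0 -2 0 0 0;9.18 0 0 -7 0 0 0;9.18 0 0 -12 0 0 0;9.18 0 0 -17 0 0 0;9.18 0 0 -17 0 0 0'; python3 go.py 432.9 104.3 150 83.4
```

```text
clock: 12.6
position: [0.5866, -0.3396, 0.0566]
ee_rot: [-2.297, -2.143, 0.0]
force: [0.6, -0.0, -0.3]
width: 0.994
gripper_force: 0.0
clock: 13.22
position: [0.5891, -0.3401, 0.2334]
ee_rot: [2.29, 2.137, 0.006]
force: [-0.4, 0.7, 0.0]
width: 0.998
gripper_force: 0.0
t 13.22 pos [ 589.1 -340.1  233.4] yaw y -4.0 w 9.16 gf 0.0 F [-0.4  0.7  0. ] j [ 0.71  0.57 -0.42  1.42  0.24  1.19  0.18]
shift cm [ 43.28 -18.73   8.02] turn [  0.3   0.6 -87.4]
```

```bash
python3 -m creep '9.18 4.3 -1.9 0 0 0 -9;9.18 8.6 -3.8 0 0 0 -18;9.18 13 -5.7 0 0 0 -27;9.18 17.3 -7.6 0 0 0 -36;9.18 21.6 -9.4 0 0 0 -45'; python3 go.py 432.9 104.3 100 83.4
```

```text
clock: 13.85
position: [0.5069, -0.1161, 0.2272]
ee_rot: [1.294, 2.862, -0.001]
force: [0.8, 0.1, 0.9]
width: 0.998
gripper_force: 0.0
t 13.85 pos [ 506.9 -116.1  227.2] yaw y 41.3 w 9.16 gf 0.0 F [0.8 0.1 0.9] j [ 0.66  0.37 -0.7   1.81  0.27  1.05  0.58]
shift cm [21.44  9.01 12.7 ] turn [ -0.    0.  -42.1]
```

Run:
```python
from seg import *
im=vision.get_image("top")[:,:,::-1]; cv2.imwrite("pics/top1.png",im)
im=np.ascontiguousarray(im)
print('slid',circ('top',blob(im,(455,250,525,320),[40,60,20],[90,255,255],5),.11))
print('box',rect('top',blob(im,(440,170,540,250),[0,0,135],[179,75,255]),.077))
v=im[150:330,400:560]; cv2.imwrite("pics/v1.png",cv2.resize(v,None,fx=3.3,fy=3.3,interpolation=cv2.INTER_CUBIC))
```

```text
Traceback (most recent call last):
  File "seg.py", line 7, in blob
    return max(cs,key=cv2.contourArea)[:,0,:].astype(float)
           ~~~^^^^^^^^^^^^^^^^^^^^^^^^
ValueError: max() iterable argument is empty
```

```bash
python3 -m creep '9.18 4.3 1.8 2 0 0 -9;9.18 8.6 3.6 4 0 0 -18;9.18 13 5.4 6 0 0 -27;9.18 17.2 7.2 8 0 0 -36;9.18 21.4 9 10 0 0 -42'; python3 go.py 432.9 104.3 24.5 83.4;  python3 - <<'E'
from seg import *
im=np.ascontiguousarray(vision.get_image("top")[:,:,::-1]); cv2.imwrite("pics/top1.png",im)
sc=np.ascontiguousarray(vision.get_image("scene")[:,:,::-1]); cv2.imwrite("pics/scene1.png",sc)
v=im[130:330,380:560]; w=sc[120:270,320:455]
cv2.imwrite("pics/v1.png",np.hstack([cv2.resize(v,(450,500),interpolation=cv2.INTER_CUBIC),cv2.resize(w,(350,500),interpolation=cv2.INTER_CUBIC)]))
for f in (lambda:('slid',circ('top',blob(im,(455,250,525,320),[40,60,20],[90,255,255],5),.11)),lambda:('box',rect('top',blob(im,(440,170,540,250),[0,0,135],[179,75,255]),.077))):
    try: print(f())
    except Exception as e: print(e)
E
```

```text
clock: 14.52
position: [0.4348, 0.1039, 0.1265]
ee_rot: [0.186, 3.135, -0.0]
force: [0.1, -0.1, 0.5]
width: 1.0
gripper_force: 0.0
t 14.53 pos [434.8 103.9 126.5] yaw y 83.2 w 9.18 gf 0.0 F [ 0.1 -0.1  0.5] j [ 0.33  0.45 -0.87  2.09  0.48  0.81  0.62]
shift cm [ 0.2   0.02 10.2 ] turn [-0.   0.  -0.2]
('slid', (array([ 411. , -336.9]), array([41.9, 50.6])))
('box', (array([ 576.4, -320.5]), 172.9, 87.7, 'long axis deg from x', 86.1))
```

View pics/v1.png

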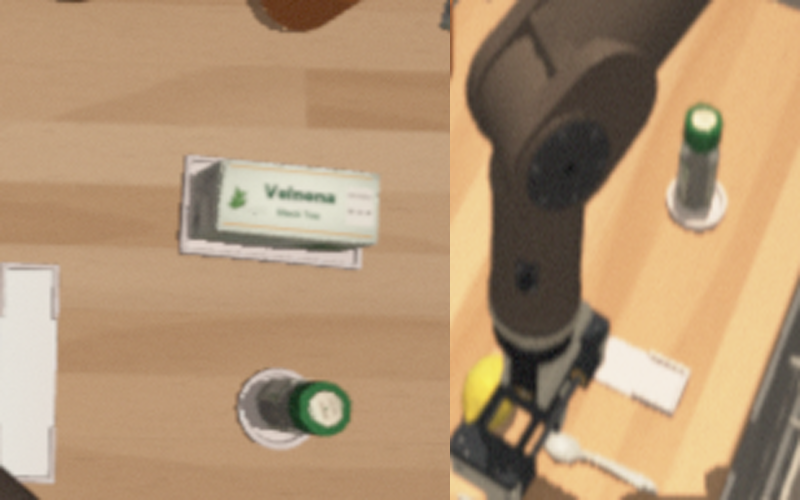

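The picture shows the box upright inside its tray (top at ~(509,211) in the full frame) and the spice jar standing in its dish (lid at ~(510,294)). I'll verify them in numbers later. Now the peeler.

```bash
python3 -m creep '6 0.1 0 3 0 0 0;6 0.1 0 6 0 0 0;6 0.1 0 8 0 0 0;6 0.1 0 9.5 0 0 0;6 0.1 0 9.8 0 0 0'; python3 go.py 432.9 104.3 24.5 83.4
```

```text
clock: 15.25
position: [0.4342, 0.1026, 0.0283]
ee_rot: [-0.192, -3.135, 0.001]
force: [-0.6, 0.9, 0.6]
width: 0.653
gripper_force: 0.0
t 15.25 pos [434.2 102.6  28.3] yaw y 83.0 w 5.99 gf 0.0 F [-0.6  0.9  0.6] j [ 0.18  0.6  -0.7   2.17  0.69  0.61  0.42]
shift cm [0.15 0.16 0.38] turn [-0.  -0.  -0.4]
```

```bash
python3 -m creep '6 0.1 0.1 0.2 0 0 0;6 0.1 0.1 0.4 0 0 0;1 0.1 0.1 0.4 0 0 0;1 0.1 0.1 0.4 0 0 0;1 0.1 0.1 0.4 0 0 0' 15;python3 -m creep '1 0 0 0 0 0 0;1 0 0 0 0 0 0;1 0 0 0 0 0 0;1 0 0 0 0 0 0;1 0 0 0 0 0 0' 15; python3 go.py 432.9 104.3 24.5 83.4
```

```text
clock: 15.88
position: [0.4334, 0.1042, 0.0249]
ee_rot: [0.191, 3.136, 0.0]
force: [-0.5, -0.2, -0.3]
width: 0.375
gripper_force: 0.0
clock: 16.5
position: [0.4334, 0.1042, 0.0248]
ee_rot: [0.191, 3.136, 0.0]
force: [-0.1, 0.8, 1.2]
width: 0.251
gripper_force: 14.9
t 16.5 pos [433.4 104.2  24.8] yaw y 83.0 w 2.3 gf 14.9 F [-0.1  0.8  1.2] j [ 0.17  0.6  -0.7   2.18  0.7   0.6   0.41]
shift cm [0.05 0.01 0.03] turn [ 0.   0.  -0.4]
```

```bash
python3 -m creep '1 0 0 -0.5 0 0 0;1 0 0 -2 0 0 0;1 0 0 -4.5 0 0 0;1 0 0 -7 0 0 0;1 0 0 -10 0 0 0' 15; python3 go.py 436.5 -112.2 124 88.9
```

```text
clock: 17.12
position: [0.4328, 0.1042, 0.1262]
ee_rot: [-0.19, -3.135, 0.0]
force: [1.1, -0.3, -1.8]
width: 0.256
gripper_force: 14.9
t 17.12 pos [432.8 104.2 126.2] yaw y 83.1 w 2.35 gf 14.9 F [ 1.1 -0.3 -1.8] j [ 0.33  0.45 -0.87  2.09  0.47  0.81  0.61]
shift cm [ -2.98 -21.43   0.22] turn [-0.  -0.  -5.8]
```

```bash
python3 -m creep '1 -0.5 -3.5 0 0 0 -1;1 -1.2 -8.5 0 0 0 -2;1 -1.9 -13.5 0 0 0 -4;1 -2.6 -18.5 0 0 0 -5.8;1 -3 -21.4 0 0 0 -5.8' 15;python3 -m creep '1 0 0 0 0 0 0;1 0 0 3 0 0 0;1 0 0 6 0 0 0;1 0 0 7.5 0 0 0;1 0 0 7.5 0 0 0'; python3 go.py 436.5 -112.2 29.5 88.9
```

```text
clock: 17.75
position: [0.4366, -0.1146, 0.1255]
ee_rot: [-0.035, -3.141, 0.001]
force: [0.9, 0.8, -1.7]
width: 0.253
gripper_force: 14.9
clock: 18.38
position: [0.4368, -0.1111, 0.0496]
ee_rot: [-0.03, -3.14, -0.001]
force: [-0.1, 0.7, -1.8]
width: 0.254
gripper_force: 14.9
t 18.38 pos [ 436.8 -111.1   49.6] yaw y 88.9 w 2.33 gf 14.9 F [-0.1  0.7 -1.8] j [ 0.71  0.58 -0.77  2.14  0.65  0.67  1.04]
shift cm [ 0.03 -0.11  2.01] turn [ 0.  -0.1  0. ]
```

```bash
python3 -m creep '1 0 -0.1 1 0 0 0;1 0 -0.1 1.6 0 0 0;1 0 -0.1 1.9 0 0 0;1 0 -0.1 2 0 0 0;1 0 -0.1 2 0 0 0'; python3 go.py 436.5 -112.2 29.5 88.9
```

```text
clock: 19.0
position: [0.4372, -0.1129, 0.0298]
ee_rot: [0.032, 3.141, -0.0]
force: [-0.0, 0.0, -0.5]
width: 0.256
gripper_force: 14.9
t 19.0 pos [ 437.2 -112.9   29.8] yaw y 88.8 w 2.35 gf 14.9 F [-0.   0.  -0.5] j [ 0.68  0.6  -0.73  2.16  0.7   0.63  1.  ]
shift cm [0.07 0.07 0.03] turn [-0.   0.  -0.1]
```

```bash
python3 -m creep '1 0 0 0.1 0 0 0;1 0 0 0.1 0 0 0;4 0 0 0.1 0 0 0;6 0 0 0.1 0 0 0;6 0 0 0.1 0 0 0';python3 -m creep '6 0 0 0 0 0 0;6 0 0 -3 0 0 0;6 0 0 -8 0 0 0;6 0 0 -13 0 0 0;6 0 0 -19 0 0 0'; python3 go.py 609.9 340.8 230 72
```

```text
clock: 19.62
position: [0.4371, -0.1129, 0.0288]
ee_rot: [0.032, 3.141, -0.0]
force: [0.1, -0.6, -0.9]
width: 0.531
gripper_force: 0.0
clock: 20.25
position: [0.4364, -0.1128, 0.2199]
ee_rot: [-0.032, -3.14, -0.001]
force: [1.6, -1.1, -0.3]
width: 0.655
gripper_force: 0.0
t 20.25 pos [ 436.4 -112.8  219.9] yaw y 88.8 w 6.01 gf 0.0 F [ 1.6 -1.1 -0.3] j [ 0.94  0.34 -1.    1.96  0.33  1.02  1.34]
shift cm [-16.44  45.7   -1.  ] turn [ 0.  -0.1 16.8]
```

```bash
python3 -m creep '9.18 -2 5.7 0 0 0 4;9.18 -4 11.4 0 0 0 8;9.18 -6 17.1 0 0 0 12;9.18 -8 22.8 0 0 0 16;9.18 -8.2 23 0 0 0 16.8'; python3 go.py 609.9 340.8 220 72
```

```text
clock: 20.88
position: [0.5237, 0.1217, 0.2191]
ee_rot: [0.479, 3.105, 0.006]
force: [-1.0, -0.9, 0.4]
width: 0.996
gripper_force: 0.0
t 20.88 pos [523.7 121.7 219.1] yaw y 72.5 w 9.15 gf 0.0 F [-1.  -0.9  0.4] j [ 0.31  0.47 -0.88  1.78  0.4   1.09  0.56]
shift cm [-1.620e+00  2.349e+01 -1.000e-02] turn [ 0.2 -0.   0.5]
```

```bash
python3 -m creep '9.18 -0.4 5.8 0 0 0 0.5;9.18 -0.8 11.6 0 0 0 0.5;9.18 -1.2 17.4 0 0 0 0.5;9.18 -1.6 22.5 0 0 0 0.5;9.18 -1.6 23.5 0 0 0 0.5'; python3 go.py 609.9 340.8 58 72
```

```text
clock: 21.5
position: [0.6111, 0.3367, 0.2179]
ee_rot: [-0.499, -3.1, -0.002]
force: [-0.1, -0.6, 0.4]
width: 0.998
gripper_force: 0.0
t 21.5 pos [611.1 336.7 217.9] yaw y 71.7 w 9.16 gf 0.0 F [-0.1 -0.6  0.4] j [-0.14  0.7  -0.79  1.36  0.5   1.28  0.3 ]
shift cm [ 0.21  0.34 15.99] turn [ 0.  -0.1 -0.3]
```

```bash
cat > chk.py <<'E'
from seg import *
import sys
def ov(tag,n='top'):
    i=np.ascontiguousarray(vision.get_image(n)[:,:,::-1]); cv2.imwrite(f"pics/{n}{tag}.png",i); k=4
    x0,y0,x1,y1=(375,165,545,335) if n=='top' else (315,120,450,260)
    j=cv2.resize(i[y0:y1,x0:x1],None,fx=k,fy=k,interpolation=cv2.INTER_CUBIC)
    P=lambda W:np.int32(np.round((pix(n,W)-[x0,y0]+.5)*k))
    a=np.linspace(0,2*np.pi,60)
    def cc(x,y,z,r,c): cv2.polylines(j,[P(np.c_[x+r*np.cos(a),y+r*np.sin(a),0*a+z])],True,c,1)
    def rr(x,y,z,l,w,an,c):
        C,S=np.cos(np.radians(an)),np.sin(np.radians(an)); cv2.polylines(j,[P([(x+C*A*l/2-S*B*w/2,y+S*A*l/2+C*B*w/2,z) for A,B in((1,1),(1,-1),(-1,-1),(-1,1))])],True,c,1)
    r=(0,0,255)
    cc(.4075,-.3422,.11,.023,r); cc(.4075,-.3422,.004,.022,(255,0,0)); cc(.4268,.336,.098,.032,r); cc(.4268,.336,.004,.03,(255,0,0))
    rr(.5868,-.340,.077,.142,.065,86,r); rr(.5868,-.340,.004,.142,.065,86,(255,0,0)); rr(.4365,-.1122,.016,.17,.025,-1.1,r)
    cv2.imwrite(f"pics/ov_{n}{tag}.png",j)
ov(sys.argv[1],sys.argv[2])
E
python3 chk.py 2 top
```

View pics/ov_top2.png

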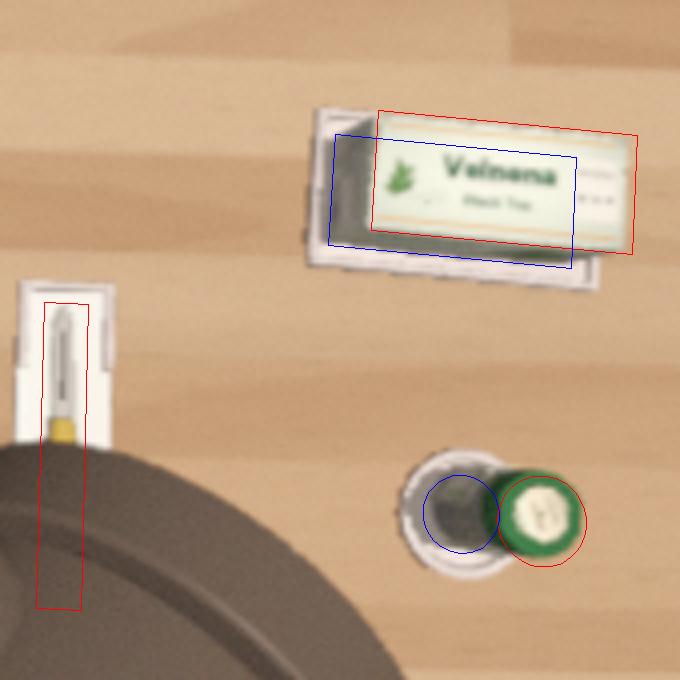

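The overlay shows the box top at ~(500,180) and the spice lid at ~(540,515) in the crop, both within about 2–3 mm of ideal. The peeler blade at ~(62,360) lies on the rest's axis. Now the honey jar.

```bash
python3 -m creep '9.18 0.1 0.3 3 0 0 0;9.18 0.1 0.3 6 0 0 0;9.18 0.1 0.3 8 0 0 0;9.18 0.1 0.3 9 0 0 0;9.18 0.1 0.3 9 0 0 0'; python3 go.py 609.9 340.8 58 72
```

```text
clock: 22.18
position: [0.6115, 0.3365, 0.1286]
ee_rot: [-0.505, -3.1, 0.001]
force: [0.2, -0.2, 0.2]
width: 1.004
gripper_force: 0.0
t 22.18 pos [611.5 336.5 128.6] yaw y 71.5 w 9.21 gf 0.0 F [ 0.2 -0.2  0.2] j [-0.15  0.78 -0.75  1.46  0.56  1.13  0.25]
shift cm [0.29 0.36 7.06] turn [-0.  -0.  -0.5]
```

```bash
python3 -m creep '9.18 0.2 0.25 0 0 0 0;9.18 0.2 0.25 2 0 0 0;9.18 0.2 0.25 4 0 0 0;9.18 0.2 0.25 6 0 0 0;9.18 0.2 0.25 7 0 0 0'; python3 go.py 609.9 340.8 58 72; python3 -m creep '5 0 0 0 0 0 0;5 0 0 0 0 0 0;5 0 0 0 0 0 0;5 0 0 0 0 0 0;5 0 0 0 0 0 0' 25; python3 go.py 609.9 340.8 58 72
```

```text
clock: 22.8
position: [0.6096, 0.3395, 0.0562]
ee_rot: [-0.504, -3.099, 0.003]
force: [-0.1, -1.3, 0.1]
width: 1.003
gripper_force: 0.0
t 22.8 pos [609.6 339.5  56.2] yaw y 71.5 w 9.21 gf 0.0 F [-0.1 -1.3  0.1] j [-0.17  0.85 -0.71  1.51  0.62  1.02  0.2 ]
shift cm [ 0.01  0.14 -0.18] turn [-0.1 -0.1 -0.5]
clock: 23.42
position: [0.6109, 0.3409, 0.0596]
ee_rot: [0.504, 3.1, 0.003]
force: [2.4, 3.0, 3.6]
width: 0.679
gripper_force: 26.4
t 23.43 pos [610.9 340.9  59.6] yaw y 71.5 w 6.23 gf 26.4 F [2.4 3.  3.6] j [-0.17  0.85 -0.72  1.51  0.62  1.02  0.2 ]
shift cm [ 0.09 -0.04  0.16] turn [ 0.1  0.1 -0.5]
```

```bash
python3 -m creep '5 0 0 0 0 0 0;5 0 0 -1 0 0 0;5 0 0 -3 0 0 0;5 0 0 -6 0 0 0;5 0 0 -10 0 0 0' 30; python3 go.py 426.8 336 160 72
```

```text
clock: 24.05
position: [0.6097, 0.3393, 0.1596]
ee_rot: [-0.504, -3.099, 0.003]
force: [0.8, 0.3, -4.6]
width: 0.683
gripper_force: 31.7
t 24.05 pos [609.7 339.3 159.6] yaw y 71.5 w 6.27 gf 31.7 F [ 0.8  0.3 -4.6] j [-0.15  0.75 -0.77  1.43  0.54  1.18  0.26]
shift cm [ 1.724e+01 -6.110e+00 -1.000e-02] turn [-0.1 -0.1 -0.5]
```

```bash
python3 -m creep '5 3.5 -1.2 0 0 0 0;5 7.5 -2.7 0 0 0 0;5 11.5 -4.1 0 0 0 0;5 15 -5.3 0 0 0 0;5 17.2 -6.1 0 0 0 0';python3 -m creep '5 0 0 2 0 0 0;5 0 0 5 0 0 0;5 0 0 7 0 0 0;5 0 0 7.5 0 0 0;5 0 0 7.5 0 0 0'; python3 go.py 426.8 336 64 72
```

```text
clock: 24.68
position: [0.4258, 0.3366, 0.1597]
ee_rot: [0.501, 3.101, -0.001]
force: [1.7, 0.1, -4.6]
width: 0.684
gripper_force: 31.7
clock: 25.3
position: [0.4281, 0.337, 0.0837]
ee_rot: [-0.504, -3.101, 0.0]
force: [0.8, 0.7, -4.3]
width: 0.685
gripper_force: 31.7
t 25.3 pos [428.1 337.   83.7] yaw y 71.5 w 6.29 gf 31.7 F [ 0.8  0.7 -4.3] j [-0.22  0.63 -0.78  1.9   0.58  0.85 -0.05]
shift cm [ 0.09 -0.13  1.97] turn [-0.  -0.  -0.5]
```

```bash
python3 -m creep '5 0 -0.1 1 0 0 0;5 0 -0.1 1.5 0 0 0;5 0 -0.1 1.8 0 0 0;5 0 -0.1 1.9 0 0 0;5 0 -0.1 1.9 0 0 0'; python3 go.py 426.8 336 63 72
```

```text
clock: 25.92
position: [0.4276, 0.3359, 0.0648]
ee_rot: [0.504, 3.101, 0.0]
force: [-0.1, 0.4, -3.8]
width: 0.684
gripper_force: 31.7
t 25.93 pos [427.6 335.9  64.8] yaw y 71.5 w 6.28 gf 31.7 F [-0.1  0.4 -3.8] j [-0.24  0.66 -0.75  1.91  0.61  0.81 -0.08]
shift cm [ 0.08 -0.02  0.18] turn [ 0.   0.  -0.5]
```

```bash
python3 -m creep '5 0 0 0.1 0 0 0;5 0 0 0.15 0 0 0;5 0 0 0.2 0 0 0;5 0 0 0.2 0 0 0'; python3 go.py 426.8 336 63 72
```

```text
clock: 26.42
position: [0.4277, 0.336, 0.0635]
ee_rot: [0.504, 3.1, 0.0]
force: [-2.1, -1.6, 6.8]
width: 0.682
gripper_force: 31.4
t 26.43 pos [427.7 336.   63.5] yaw y 71.5 w 6.26 gf 31.4 F [-2.1 -1.6  6.8] j [-0.24  0.66 -0.75  1.92  0.62  0.81 -0.08]
shift cm [ 0.09 -0.02  0.05] turn [ 0.   0.  -0.5]
```

Contact with the floor. Next I release, rise and retreat clear of the views.

```bash
python3 -m creep '6.8 0 0 0 0 0 0;8 0 0 0 0 0 0;9.18 0 0 0 0 0 0;9.18 0 0 0 0 0 0;9.18 0 0 0 0 0 0';python3 -m creep '9.18 0 0 -2 0 0 0;9.18 0 0 -7 0 0 0;9.18 0 0 -12 0 0 0;9.18 0 0 -18 0 0 0;9.18 0 0 -20 0 0 0'; python3 go.py 560 150 300 72
```

```text
clock: 27.05
position: [0.4275, 0.3358, 0.0627]
ee_rot: [-0.504, -3.101, 0.0]
force: [0.3, -0.1, 0.1]
width: 0.999
gripper_force: 0.0
clock: 27.68
position: [0.4277, 0.3375, 0.2679]
ee_rot: [0.502, 3.097, 0.007]
force: [-0.1, 0.3, -0.4]
width: 0.999
gripper_force: 0.0
t 27.68 pos [427.7 337.5 267.9] yaw y 71.6 w 9.17 gf 0.0 F [-0.1  0.3 -0.4] j [-0.1   0.43 -0.92  1.69  0.37  1.19  0.14]
shift cm [-18.49 -13.59  -3.22] turn [ 0.3  0.2 -0.4]
```

```bash
python3 -m creep '9.18 -5 -3.6 -1 0 0 0;9.18 -10 -7.2 -2 0 0 0;9.18 -15 -10.8 -3 0 0 0;9.18 -18.5 -13.6 -3.2 0 0 0'
python3 - <<'E'
import re
s=open('chk.py').read()
s=s.replace("(375,165,545,335) if n=='top' else (315,120,450,260)","((140,165,545,335) if n=='top' else (230,120,440,380))").replace("k=4","k=2").replace("i=np.asc","i=np.asc")
s=s.replace("k=2","k=(1.95 if n=='top' else 2.3)"); open('chk.py','w').write(s)
E
python3 chk.py 3 top; python3 chk.py 3 scene; python3 -c "
import cv2;a=cv2.imread('pics/ov_top3.png');b=cv2.imread('pics/ov_scene3.png');print(a.shape,b.shape)"
```

```text
clock: 28.18
position: [0.5614, 0.1458, 0.2968]
ee_rot: [0.507, 3.099, 0.001]
force: [0.5, 0.6, 0.4]
width: 1.002
gripper_force: 0.0
(332, 790, 3) (598, 483, 3)
```

View pics/ov_top3.png

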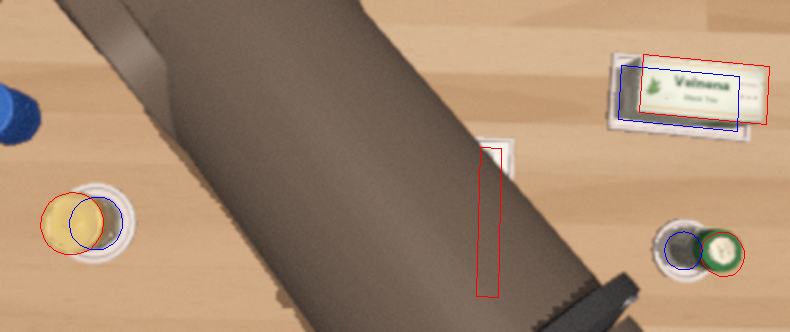

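View pics/ov_scene3.png

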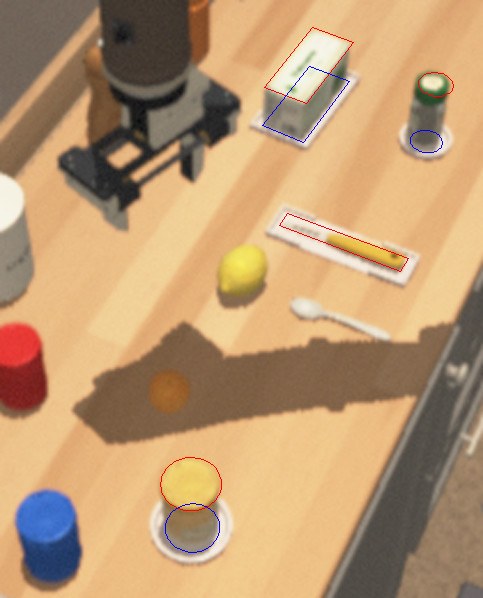

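Both overlays show all four items seated and centred, released, with the gripper well clear: honey lid at (72,223) and spice lid at (718,251) in the top crop, box at (705,88), and the peeler at (345,243) in the scene crop. The worst offset is the spice jar's, about 4–5 mm, inside the 12 mm limit. Handing in.

```bash
python3 -c "
from cell import job; print(job.sign_off())"
```

```text
the job is handed in; nothing more can be done
None
```

The tea box, honey jar, spice jar and peeler each sit centred in their own dish (worst offset about 4–5 mm by the cameras), all are released, and the job was handed in at about 28 s; no verdict came back.

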